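# Take the left-hand burr nut off the tea grinder

## Task

Unscrew the orange wing nut from the leaning burr head of the grinder for cleaning; it has a left-hand (reverse) thread, so it loosens clockwise as you face it. Lift it off and set it down, without dropping it, in the steel parts tray so that it stands upright with its wing on top, and leave the canister, the shaker cup and the brush where they are.

Things in the scene. Friction and masses are not known exactly. Their poses are not given: they have to be found in the camera images.
- grinder: White burr grinder without hopper, fixed: black foot 210 x 130 mm, column, and a cylindrical head of 123 mm diameter whose round top face leans 32 degrees from level towards -x. Origin: centre of the foot's underside, z up. The face's centre lies 20 mm towards -x and 135 mm up from it; only spindle and nut rise above the plane of the face.
- spindle: Fixed steel stub, 17 mm high, under the nut. Origin: on its axis, in the plane of the face, where the nut's rim rests; z is the screw axis out of the face, 32 degrees from vertical; x points up the slope. Left-hand thread: the nut loosens clockwise seen from outside (negative turns about z). The nut must rise about 20 mm along z to come off.
- nut_wing (a point): Orange wing nut, 110 g: a cap of 48 mm diameter, 22 mm high, and on it an upright wing bar 58 mm long (nut's x), 14 mm thick (y), 26 mm high, to be pinched across its thickness. White mark on one end of the bar. Point: centre of the bar, 35 mm above the nut's rim, 13 mm below the bar's top; z is the nut's axis, out through the wing.
- nut: The same nut; origin: centre of its rim (underside), axes as the wing's. At the start its x stands along the spindle's x. It comes free after 1.2 to 1.9 rad of clockwise turn (unknown how tight it was done up) and meets a dead stop 0.4 rad later, still free to lift there. Before that the thread holds it down (up to 6 mm of rise). It turns easily, under 0.3 N m; side play 2 mm.
- tray: Steel parts tray, fixed, open on top, 170 x 170 mm outside, walls 4 mm thick and 28 mm high, floor 4 mm thick. Origin: centre of its underside on the counter, z up. It stands to the left or right of the grinder.
- canister_mid (a point): Closed green canister, 84 mm diameter, 110 mm high, standing on the other side of the grinder from the tray. Point: its centre. Leave alone.
- shaker_rim (a point): Clear shaker cup, 76 mm diameter at the rim, 100 mm high. Point: centre of its mouth. Leave alone.
- brush_grip (a point): Cleaning brush 170 mm long with wooden handle, lying on the counter. Point: on its handle. Leave alone.
Not all that is in view belongs to the job. Of the things that look like the nut, the larger one is meant. Of the things that look like the tray, take the one that is farthest to the robot's left at the start.

How it is judged:
On the way:
1. the nut is unscrewed and lifted off the spindle (its rim 25 mm or more from the face) while held in the fingers (z of nut in the frame of spindle above 0.025 m and contact force between the fingers and nut above 0.5 N), for 0.1 s.
At the end, for the whole second after the job is handed in: The nut stands on the tray's floor, within its walls, wing upwards within 0.15 rad of vertical, at rest and released (centre of the wing within 80 mm of the tray's centre along both sides, 34 to 45 mm above its underside) (x of nut_wing in the frame of tray between -0.08 and 0.08 m and y of nut_wing in the frame of tray between -0.08 and 0.08 m and z of nut_wing in the frame of tray between 0.034 and 0.045 m and angle between nut_wing's own z axis and vertical below 0.15 rad and linear speed of nut below 0.02 m/s and angular speed of nut below 0.2 rad/s and contact force between the fingers and nut below 0.1 N); the robot touches nothing.
It fails at once if the nut is dropped: it moves faster than 0.8 m/s while not held (linear speed of nut above 0.8 m/s and contact force between the fingers and nut below 0.2 N).
It fails at once if the canister is moved by more than 30 mm (distance of canister_mid from where it was at the start of the episode above 0.03 m).
It fails at once if the shaker cup is moved by more than 30 mm (distance of shaker_rim from where it was at the start of the episode above 0.03 m).
It fails at once if the brush is moved by more than 30 mm (distance of brush_grip from where it was at the start of the episode above 0.03 m).
It also fails if it takes over 58 s, if anything falls off the work surface, if the arm or the gripper's body presses on something with over 40 N, if the wrist force passes 120 N, or if a joint passes its speed limit or range.

## Robot

A 7-joint arm with a two-finger parallel gripper is mounted at the origin on the work surface. World frame = base frame: x ahead of the robot, y to its left, z up, the work surface at z = 0. Lengths are in m, angles in rad, forces in N, time in s.
With the tool pointing down it reaches from about 0.35 to 0.9 m from the base axis. Payload 19.9 kg.
Tool frame: the origin (TCP) lies at the very end of the fingers, on their centre line; the grasp point (between the pads) lies 19 mm behind it; z points along the fingers, y is the line along which they close (so a half turn about z gives the same grasp; the last joint's range is limited). The gripper opens to 85 mm and grips with 20 to 120 N. Pads are 22 mm wide; open, the fingers measure 114 mm over their backs; the gripper's body (76 mm by 85 mm) begins 54 mm behind the grasp point. The pads swing forward as they close: fully open they stand 13 mm farther back than shut.
Start: joints at [-1.252, 0.417, -0.01, 1.614, 0.005, 1.111, -0.053], TCP at [0.22, 0.585, 0.231] pointing down, gripper open.
Joint ranges: [-2.81, 2.81], [-0.39, 2.02], [-1.27, 1.25], [0.06, 2.57], [-1.19, 4.33], [0.19, 2], [-2.82, 2.82]. Speed limits (rad/s): [1.89, 1.89, 2.39, 2.39, 3.01, 3.01, 3.01].

## Interface

Orientations are given as a rotation vector (axis times angle).
In Python, from bench import manip gives the robot as it stands. The module is installed in compiled form; this text tells all that it offers.
- The arm moves only by the tool servo_tool, never from a script. Its argument "rows" is one flat list of numbers, 7 for each row, row after row: the shift along the tool's x, y, z scaled (see below), then the turn, a rotation vector about the tool's x, y, z scaled (see below), then the closure in counts, from 0 (fully open) to 255 (shut). In form: [tx, ty, tz, wx, wy, wz, grip, tx, ty, tz, wx, wy, wz, grip, ...]. A call has 1 to 10 rows; each row shifts and turns the commanded pose from where the row before left it, along the tool's axes as they then stand; what a row does not reach is not made up. The controller multiplies each number of a shift by 0.03 m and each number of a turn by 0.08 rad. A row lasts 1/10 s, in which the tool goes at most 50 mm and 8.59 degrees, less where a joint would pass 70% of its speed; a pose out of reach is approached as far as the arm can. A call with a number of a shift or a turn outside -1 to 1 is refused whole. A call with a gripper value outside its range is refused whole. The fingers move at their own pace and stop on an object; the grip force is fixed at half the most. Time passes only in rows, so rows that do not move let the fingers close. It gives the time, the measured TCP pose, the force, the opening and the grip force at its end, in the units of the state.
- manip.sense(): the state, without advancing time (a new reading comes with each control period).
- manip.snapshot(name): name is "scene" or "top"; returns a dict with "img" (400x640x3 uint8, blue, green, red), "z_map" (400x640 float32, m along the optical axis (not along the pixel's ray), 0 where there is no reading), "mtx" (3x3 intrinsics, pixels), "k1" (the pictures are not rectified: a ray, as slopes to the right and down, at radius r is drawn at 1 + k1 r^2 times it, then the intrinsics apply), "camera_from_world" (4x4, takes a point from world to camera coordinates). Camera axes: x right, y down, z forward; pixel columns grow to the right and rows downward; lengths in m; the calibration is good to about 2 mm. A picture is of the moment at which its call begins.
- manip.close_job(): hands the job in; it is judged then, once.
The state is a dict: "time": time; "joint_pos": joint angles; "joint_velocities": joint speeds; "effort": joint torques, N m; "tool_pos": TCP position; "tool_rot": TCP orientation; "ft_force": force on the tool from outside, world axes, zero at the start; "torque": the same for the moment, N m; "finger_gap": opening from 0.0 (shut) to 1.0 (fully open); "grip_force": force on a finger pad.
Only numpy, scipy, OpenCV 4.12 (cv2) and the standard library are available. Lean on these libraries where they do the work, as an engineer would, in place of code of your own. Each camera call takes 0.05 s, during which the arm holds its last target. There are 200 camera calls.

## Working session

There is one attempt and no reset: what is moved stays moved. The work goes in short steps, Python scripts to look and compute and a tool call to move; the robot and the scene stay as the last step left them, time stands still between calls to the robot, and variables do not carry over. Pictures are saved under pics/ and viewed, at most 10 in all, crops included, and the job is handed in when it is done.

Besides the shell and the picture viewer there is one more tool, called after "Call:" by a JSON object that holds its "fn" and its "kwargs", one argument or row to a line. servo_tool: Moves the arm, as the interface text tells. Its arguments: {"type":"object","properties":{"rows":{"type":"array","items":{"type":"number"}}},"required":["rows"]}

```bash
mkdir -p pics; cat > h.py <<'E'
import numpy as np, cv2
from bench import manip
from scipy.spatial.transform import Rotation as R
def pts(s):
    z=s["z_map"]; K=s["mtx"]; v,u=np.mgrid[0:400,0:640].astype(np.float64)
    x=(u-K[0,2])/K[0,0]; y=(v-K[1,2])/K[1,1]; a,b=x.copy(),y.copy()
    for _ in range(8):
        f=1+s["k1"]*(a*a+b*b); a=x/f; b=y/f
    P=np.stack([a*z,b*z,z],-1); T=np.linalg.inv(s["camera_from_world"])
    W=P@T[:3,:3].T+T[:3,3]; W[z<=0]=np.nan
    return W
E
python3 - <<'E'
from h import *
print(manip.sense())
for n in("scene","top"):
    s=manip.snapshot(n); cv2.imwrite(f"pics/{n}0.png",s["img"]); np.savez(f"{n}0.npz",**s)
    print(n,s["k1"],np.linalg.inv(s["camera_from_world"]).round(3).tolist(),s["mtx"].tolist(),(s["z_map"]>0).mean())
E
```

```text
{'time': 0.0, 'joint_pos': array([-1.25246399,  0.41796955, -0.01030763,  1.6141963 ,  0.00467797,
        1.11068082, -0.0529983 ]), 'joint_velocities': array([-0.00043824, -0.00184423,  0.00055342,  0.00181656,  0.00062594,
        0.00063086,  0.00055419]), 'effort': array([ 3.38944301e-04, -8.64459729e+01,  6.79074135e-01, -4.34894872e+01,
        1.91239826e-02,  7.50798587e-03, -2.16598033e-05]), 'tool_pos': array([0.21995055, 0.58463999, 0.2306537 ]), 'tool_rot': array([-5.62144886e-01, -3.09073569e+00,  1.91738612e-03]), 'ft_force': array([0.50125068, 0.57885231, 0.49314989]), 'torque': array([-0.04949554, -0.03687705,  0.01561851]), 'grip_force': 0.0, 'finger_gap': 1.0007955202429235}
scene -0.1280367064142565 [[0.599, 0.527, -0.603, 1.233], [0.801, -0.383, 0.46, -0.688], [0.012, -0.758, -0.652, 0.925], [0.0, 0.0, 0.0, 1.0]] [[487.06631695863484, 0.0, 324.5005619420516], [0.0, 487.06631695863484, 191.78728501515803], [0.0, 0.0, 1.0]] 0.9948984375
top -0.13710189115438895 [[0.006, -0.998, 0.056, 0.424], [-1.0, -0.006, -0.007, -0.083], [0.007, -0.056, -0.998, 1.569], [0.0, 0.0, 0.0, 1.0]] [[464.49658347281223, 0.0, 322.355487269748], [0.0, 464.49658347281223, 199.16996260702427], [0.0, 0.0, 1.0]] 0.99589453125
```

View pics/scene0.png

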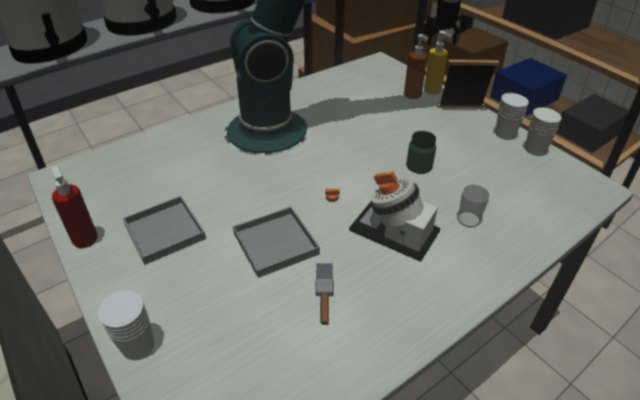

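View pics/top0.png

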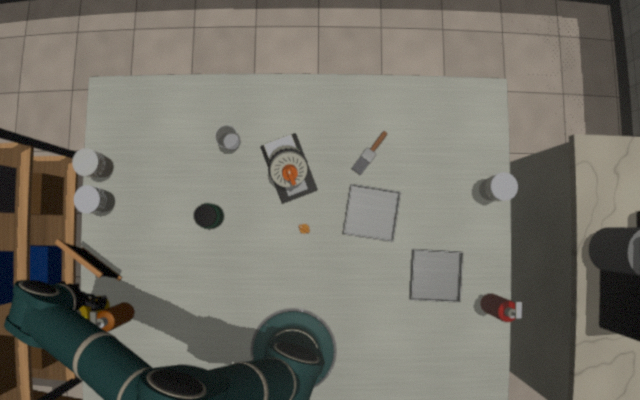

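Top view: grinder with nut at (289,175), the two trays at (371,212) and (436,275); the left one, (371,212), is meant. The canister is at (209,215), the shaker at (228,139), the brush at (370,152), and the small decoy nut at (304,229). The scene view agrees (nut at (387,182)).

```bash
cat > m.py <<'E'
from h import *
def hsv(i): return cv2.cvtColor(i,cv2.COLOR_BGR2HSV)
def nutpts(s,W,lo=0.13):
    h=hsv(s["img"]); m=cv2.inRange(h,(3,130,60),(18,255,255))>0
    return m&(W[...,2]>lo)&(W[...,2]<0.3)
E
python3 - <<'E'
from m import *
out=[]
for n in("scene","top"):
    s=dict(np.load(f"{n}0.npz")); W=pts(s); m=nutpts(s,W)
    P=W[m]; print(n,m.sum(),np.nanmedian(P,0),P.min(0),P.max(0)); out.append(P)
    # tray: 
    if n=="top":
        reg=np.zeros((400,640),np.uint8); reg[175:250,330:410]=1
        t=((W[...,2]>0.015)&(W[...,2]<0.05)&(reg>0)).astype(np.uint8)
        Q=W[t>0]; print("tray",cv2.minAreaRect(Q[:,:2].astype(np.float32)),len(Q),np.nanmedian(Q[:,2]))
        for nm,(a,b,c,d) in dict(can=(190,235,180,230),shak=(120,155,212,245)).items():
            q=W[a:b,c:d].reshape(-1,3); q=q[q[:,2]>0.05]; print(nm,np.median(q,0),q.min(0),q.max(0))
        # foot: dark, low
        reg[:]=0; reg[125:208,255:322]=1
        f=(reg>0)&(W[...,2]>0.004)&(W[...,2]<0.4); q=W[f]; 
        print("foot",cv2.minAreaRect(q[:,:2].astype(np.float32)))
    # face plane: points within 0.07 of nut, not orange, fit by ransac
    c=np.nanmedian(P,0)
    d=np.linalg.norm(W[...,:2]-c[:2],axis=-1); f=(d<0.075)&(W[...,2]>0.08)&~cv2.dilate(m.astype(np.uint8),np.ones((5,5))).astype(bool)
    q=W[f]; rng=np.random.default_rng(0); best=None
    for _ in range(2000):
        a=q[rng.choice(len(q),3,False)]; nn=np.cross(a[1]-a[0],a[2]-a[0]); l=np.linalg.norm(nn)
        if l<1e-5: continue
        nn/=l; nn*=np.sign(nn[2]); 
        if abs(np.arccos(nn[2])-0.5585)>0.1: continue
        i=abs((q-a[0])@nn)<0.003
        if best is None or i.sum()>best.sum(): best=i
    i=q[best]; cc=i.mean(0); nn=np.linalg.svd(i-cc)[2][2]; nn*=np.sign(nn[2])
    print("plane",len(q),len(i),cc,nn,np.arccos(nn[2]),np.degrees(np.arctan2(nn[1],nn[0])))
    b=s["img"][100:230] if n=="top" else s["img"]
s=dict(np.load("top0.npz"));t=cv2.resize(s["img"][130:215,245:335],None,fx=4,fy=4,interpolation=2)
s=dict(np.load("scene0.npz"));u=cv2.resize(s["img"][160:262,345:445],None,fx=4,fy=4,interpolation=2)
H=max(t.shape[0],u.shape[0]); c=np.zeros((H,t.shape[1]+u.shape[1],3),np.uint8); c[:t.shape[0],:t.shape[1]]=t;c[:u.shape[0],t.shape[1]:]=u
cv2.imwrite("pics/c1.png",c)
E
```

```text
scene 440 [5.84818382e-01 4.21758938e-04 1.63955924e-01] [ 0.09285275 -0.70098821  0.13202711] [0.61160992 0.68208667 0.20725395]
plane 1090 448 [0.6100185  0.0011614  0.14266499] [-0.47403931 -0.20117338  0.8572141 ] 0.5409612028457611 -157.0045438751348
top 742 [0.31418168 0.57214174 0.1732772 ] [ 0.08869974 -0.68771271  0.14240468] [0.60855875 0.72813743 0.2894021 ]
tray ((0.467542827129364, -0.26074373722076416), (0.17216156423091888, 0.1706431657075882), 81.12052154541016) 298 0.02778029749773081
can [0.45370479 0.27042438 0.10914306] [0.41572488 0.23641833 0.05052495] [0.49350042 0.31704737 0.12098635]
shak [0.72097153 0.22823685 0.08380235] [0.67185745 0.18141959 0.05004093] [0.74740076 0.25368699 0.10880902]
foot ((0.625449001789093, 0.023823998868465424), (0.280831903219223, 0.22597402334213257), 0.3487444519996643)
plane 1120 195 [0.25805486 0.57327042 0.59791891] [-0.07800344  0.45052844  0.88934784] 0.4748794592298207 99.82267955004521
```

View pics/c1.png

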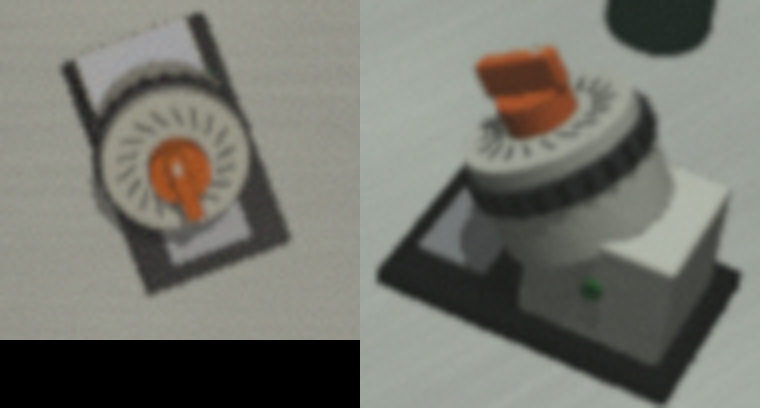

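The crops show the wing lying along the slope direction, with the white mark at the upslope end; the foot's long axis is yawed by roughly 23°. Next I refine it, restricted to the grinder.

```bash
python3 - <<'E'
from m import *
Ps=[];
for n in("scene","top"):
    s=dict(np.load(f"{n}0.npz")); W=pts(s)
    box=(abs(W[...,0]-.6)<.14)&(abs(W[...,1])<.14)
    m=nutpts(s,W)&box; P=W[m]; Ps.append(P)
    md=cv2.dilate(m.astype(np.uint8),np.ones((5,5)))>0
    f=box&(W[...,2]>0.09)&~md&(np.linalg.norm(W[...,:2]-np.median(P,0)[:2],axis=-1)<.09)
    q=W[f]; rng=np.random.default_rng(0); best=None
    for _ in range(3000):
        a=q[rng.choice(len(q),3,False)]; nn=np.cross(a[1]-a[0],a[2]-a[0]); l=np.linalg.norm(nn)
        if l<1e-5: continue
        nn/=l; nn*=np.sign(nn[2])
        if abs(np.arccos(min(1,nn[2]))-0.5585)>0.1: continue
        i=abs((q-a[0])@nn)<0.003
        if best is None or i.sum()>best.sum(): best=i
    i=q[best]; cc=i.mean(0); nn=np.linalg.svd(i-cc)[2][2]; nn*=np.sign(nn[2])
    az=np.arctan2(nn[1],nn[0]); print(n,"plane",len(q),len(i),cc,nn,np.arccos(nn[2]),np.degrees(az))
    # foot outline: low dark points
    g=box&(W[...,2]>0.006); c,_=cv2.findContours(g.astype(np.uint8),0,2)
    low=box&(W[...,2]>0.006)&(W[...,2]<.05)&(s["img"].max(-1)<70); r=cv2.minAreaRect(W[low][:,:2].astype(np.float32)); print("foot",r,np.median(W[low][:,2]))
    for azd in(-157,-156):
        a=np.radians(azd); z=np.array([np.sin(.5585)*np.cos(a),np.sin(.5585)*np.sin(a),np.cos(.5585)]); x=np.array([-np.cos(a)*np.cos(.5585),-np.sin(a)*np.cos(.5585),np.sin(.5585)]); y=np.cross(z,x)
        h=P@z; top=P[h>np.percentile(h,97)-.006]
        print(azd,"plane h",cc@z,"nut h",np.percentile(h,[3,97])-cc@z,"top xyz",(top@x).min(),(top@x).max(),(top@y).min(),(top@y).max(),"disc xy c",[(lambda v:(v.min()+v.max())/2)(i@k) for k in(x,y)],[np.ptp(i@k) for k in (x,y)])
E
```

```text
scene plane 1501 437 [0.60997897 0.00157551 0.14261727] [-0.46968368 -0.20359407  0.85903824] 0.5374083932745723 -156.56468597769518
foot ((0.6201962232589722, 0.017215870320796967), (0.2071845382452011, 0.13211143016815186), 21.618675231933594) 0.01653154151106706
-157 plane h -0.17692057786889448 nut h [0.00425387 0.04870227] top xyz 0.5144579730630339 0.5692490020760189 -0.230725572379493 -0.22037563900394305 disc xy c [np.float64(0.5410832211531271), np.float64(-0.22439730825930718)] [np.float64(0.11726844454664165), np.float64(0.11477816220054532)]
-156 plane h -0.17468440755260412 nut h [0.00423627 0.0485874 ] top xyz 0.5110349097814612 0.5657830042528312 -0.23974551233869 -0.22921781539591188 disc xy c [np.float64(0.537544988234204), np.float64(-0.2340626711289619)] [np.float64(0.11725542718735582), np.float64(0.11453039685491559)]
top plane 902 456 [0.60176746 0.01367246 0.14086173] [-0.49088722 -0.18405506  0.85155944] 0.551843622387015 -159.44678340365877
foot ((0.6162760853767395, 0.021811090409755707), (0.20353975892066956, 0.1265690177679062), 20.960397720336914) 0.016731347324916657
-157 plane h -0.17690860984120949 nut h [0.01045249 0.0512314 ] top xyz 0.5126272915628295 0.5681608413883127 -0.22777100544993445 -0.21400165337935365 disc xy c [np.float64(0.5402581716954233), np.float64(-0.22153292280089698)] [np.float64(0.11432162331333401), np.float64(0.11415619060437213)]
-156 plane h -0.17480532359612772 nut h [0.0105431  0.05119167] top xyz 0.5092942025903672 0.5647893993795227 -0.23716159595369177 -0.22311548156436578 disc xy c [np.float64(0.5368294583221227), np.float64(-0.23108024525144644)] [np.float64(0.1144504201388079), np.float64(0.11413248646303287)]
```

```bash
cat > g.py <<'E'
from m import *
import sys
YAW=np.radians(21.5); L=np.radians(32); S=np.array([.600,.0125,.137])
def frame(yaw,S=S):
    z=np.array([-np.sin(L)*np.cos(yaw),-np.sin(L)*np.sin(yaw),np.cos(L)]); x=np.array([np.cos(L)*np.cos(yaw),np.cos(L)*np.sin(yaw),np.sin(L)])
    return np.c_[x,np.cross(z,x),z]
F=frame(YAW)
def grasp_R(turn=0):  # tool y = spindle y turned clockwise by turn, tool z = -spindle z
    q=F@R.from_rotvec([0,0,-turn]).as_matrix()
    return np.c_[-q[:,0],q[:,1],-q[:,2]]
def delta(p,Rt):
    s=manip.sense(); C=R.from_rotvec(s["tool_rot"]).as_matrix()
    d=C.T@(np.array(p)-s["tool_pos"]); w=R.from_matrix(C.T@Rt).as_rotvec()
    print("shift units",(d/.03).round(2),"turn units",(w/.08).round(2),"| pos",s["tool_pos"].round(4),"j",s["joint_pos"].round(2),"F",s["ft_force"].round(1),"M",s["torque"].round(2),"gap",round(s["finger_gap"],3),"grip",s["grip_force"],"t",s["time"])
E
python3 - <<'E'
from g import *
for az,u,v,h in((-157,.5405,-.2225,-.1769),(-156,.537,-.2320,-.1747)):
    f=frame(np.radians(az+180)); print(f@[u,v,h])
C=R.from_rotvec(manip.sense()["tool_rot"]).as_matrix()
p=S+F[:,2]*.13; print(p)
delta(p,C); delta(p,grasp_R())
E
```

```text
[0.59516011 0.01091529 0.13640165]
[0.59496637 0.01094048 0.13641264]
[ 0.53590399 -0.01274809  0.24724625]
shift units [-16.87 -14.93  -0.53] turn units [0. 0. 0.] | pos [0.22   0.5847 0.2308] j [-1.25  0.42 -0.01  1.61  0.    1.11 -0.05] F [ 0.7 -0.2  0.1] M [-0.01 -0.02  0.03] gap 1.001 grip 0.0 t 0.1
shift units [-16.87 -14.93  -0.53] turn units [-2.58 -6.66 -8.94] | pos [0.22   0.5847 0.2308] j [-1.25  0.42 -0.01  1.61  0.    1.11 -0.05] F [ 0.7 -0.2  0.1] M [-0.01 -0.02  0.03] gap 1.001 grip 0.0 t 0.1
```

```bash
sed -i 's/S=np.array(\[.600,.0125,.137\])/S=np.array([.597,.0115,.1363])/' g.py
```

Call:
{"fn": "servo_tool", "kwargs": {
  "rows": [-0.7,-0.65,-0.1,0,0,0,0,-0.7,-0.65,-0.1,0,0,0,0,-0.7,-0.65,-0.1,0,0,0,0,-0.7,-0.65,-0.1,0,0,0,0,-0.7,-0.65,-0.1,0,0,0,0,-0.7,-0.65,-0.1,0,0,0,0,-0.7,-0.65,0,0,0,0,0,-0.7,-0.65,0,0,0,0,0,-0.7,-0.65,0,0,0,0,0,-0.7,-0.65,0,0,0,0,0]
}}

```text
time: 1.1
tool_pos: [0.3482, 0.3273, 0.2491]
tool_rot: [-0.562, -3.091, 0.0]
ft_force: [0.4, 0.5, 0.1]
finger_gap: 0.998
grip_force: 0.0
```

Call:
{"fn": "servo_tool", "kwargs": {
  "rows": [-0.7,-0.65,0,0,0,0,0,-0.7,-0.65,0,0,0,0,0,-0.7,-0.65,0,0,0,0,0,-0.7,-0.65,0,0,0,0,0,-0.7,-0.65,0,0,0,0,0,-0.7,-0.65,0,0,0,0,0,-0.7,-0.65,0,0,0,0,0,-0.7,-0.65,0,0,0,0,0,-0.7,-0.65,0,0,0,0,0,-0.7,-0.65,0,0,0,0,0]
}}

```text
time: 2.1
tool_pos: [0.4761, 0.0709, 0.2492]
tool_rot: [-0.562, -3.091, 0.0]
ft_force: [0.4, 0.4, 1.0]
finger_gap: 0.999
grip_force: 0.0
```

```bash
python3 -c "
from g import *
delta(S+F[:,2]*.13,grasp_R())"
```

```text
shift units [-2.77 -1.98  0.09] turn units [-2.57 -6.66 -8.94] | pos [0.4761 0.0709 0.2492] j [-0.56  0.14  0.38  1.95 -0.06  1.06  1.06] F [0.4 0.4 1. ] M [ 0.01  0.02 -0.05] gap 0.999 grip 0.0 t 2.1
```

Call:
{"fn": "servo_tool", "kwargs": {
  "rows": [-0.7,-0.5,0,0,0,0,0,-0.7,-0.5,0,0,0,0,0,-0.7,-0.5,0,0,0,0,0,-0.67,-0.48,0.09,0,0,0,0,0,0,0,-0.23,-0.6,-0.8,0,0,0,0,-0.23,-0.6,-0.8,0,0,0,0,-0.23,-0.6,-0.8,0,0,0,0,-0.23,-0.6,-0.8,0,0,0,0,-0.23,-0.6,-0.8,0,0,0,0,-0.23,-0.6,-0.8,0]
}}

```text
time: 3.1
tool_pos: [0.5325, -0.0127, 0.2465]
tool_rot: [-0.043, 2.837, 0.081]
ft_force: [-0.2, 0.9, -0.2]
finger_gap: 0.998
grip_force: 0.0
```

Call:
{"fn": "servo_tool", "kwargs": {
  "rows": [0,0,0,-0.23,-0.6,-0.8,0,0,0,0,-0.23,-0.6,-0.8,0,0,0,0,-0.23,-0.6,-0.8,0,0,0,0,-0.23,-0.6,-0.8,0,0,0,0,-0.23,-0.6,-0.8,0,0,0,0,0,0,0,0]
}}

```text
time: 3.7
tool_pos: [0.5318, -0.0135, 0.246]
tool_rot: [-0.47, 2.552, 0.136]
ft_force: [-0.1, 0.1, -0.4]
finger_gap: 1.001
grip_force: 0.0
```

```bash
python3 - <<'E'
from g import *
delta(S+F[:,2]*.13,grasp_R())
rows=[]
for n in("scene","top"):
    s=manip.snapshot(n); W=pts(s); i=s["img"]
    c=(slice(130,260),slice(320,460)) if n=="scene" else (slice(120,250),slice(230,370))
    rows.append(cv2.resize(i[c],None,fx=2.8,fy=2.8,interpolation=2))
    np.savez(f"{n}1.npz",**s)
cv2.imwrite("pics/c2.png",np.hstack(rows))
E
```

```text
shift units [-0.04 -0.02  0.  ] turn units [-0.05 -0.06 -0.12] | pos [ 0.5318 -0.0135  0.246 ] j [-0.28  0.01  0.39  2.21 -0.56  0.49  2.48] F [-0.1  0.1 -0.4] M [-0.15  0.52  0.  ] gap 1.001 grip 0.0 t 3.7
```

View pics/c2.png

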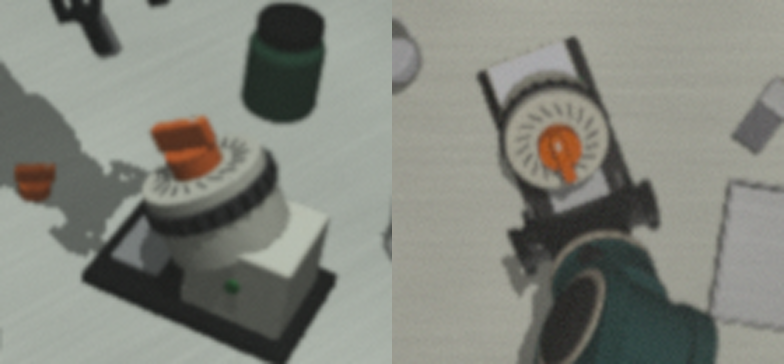

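The scene is unchanged, and the open gripper sits along the grinder's axis in front of the nut (top crop, gripper (585,235), nut (560,148)). I go down along the screw axis and close.

Call:
{"fn": "servo_tool", "kwargs": {
  "rows": [-0.04,-0.02,0.5,-0.05,-0.06,-0.12,0,0,0,0.5,0,0,0,0,0,0,0.5,0,0,0,0,0,0,0.5,0,0,0,0,0,0,0.5,0,0,0,0,0,0,0.5,0,0,0,0,0,0,0.4,0,0,0,0,0,0,0,0,0,0,0]
}}

```text
time: 4.6
tool_pos: [0.5843, 0.0075, 0.1596]
tool_rot: [-0.479, 2.547, 0.142]
ft_force: [0.4, -0.7, -0.3]
finger_gap: 0.999
grip_force: 0.0
```

```bash
python3 - <<'E'
from g import *
delta(S+F[:,2]*.026,grasp_R())
s=manip.snapshot("scene"); cv2.imwrite("pics/c3.png",cv2.resize(s["img"][120:260,310:480],None,fx=4,fy=4,interpolation=2))
E
```

```text
shift units [ 0.04 -0.03  0.03] turn units [ 0.02 -0.03 -0.05] | pos [0.5843 0.0075 0.1596] j [-0.04  0.25  0.11  2.17 -0.91  0.32  2.81] F [ 0.4 -0.7 -0.3] M [-0.19  0.56 -0.02] gap 0.999 grip 0.0 t 4.6
```

View pics/c3.png

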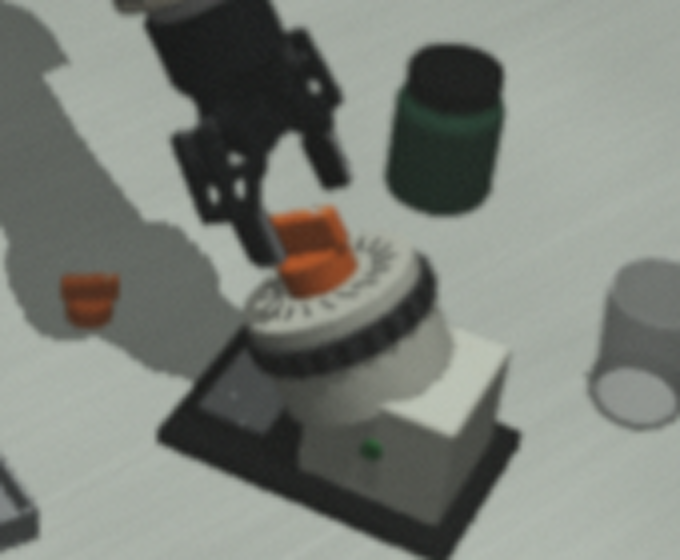

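The fingers straddle the wing bar (bar at (310,235)), and j7 will unwind as I turn. Closing.

Call:
{"fn": "servo_tool", "kwargs": {
  "rows": [0,0,0,0,0,0,120,0,0,0,0,0,0,160,0,0,0,0,0,0,200,0,0,0,0,0,0,255,0,0,0,0,0,0,255,0,0,0,0,0,0,255,0,0,0,0,0,0,255]
}}

```text
time: 5.35
tool_pos: [0.5841, 0.0069, 0.1611]
tool_rot: [-0.482, 2.544, 0.139]
ft_force: [-4.4, 0.9, 6.9]
finger_gap: 0.15
grip_force: 58.4
```

```bash
python3 -c "
from g import *
delta(S+F[:,2]*.026,grasp_R())"
```

```text
shift units [ 0.05 -0.02  0.07] turn units [ 0.    0.   -0.01] | pos [0.5841 0.0069 0.1611] j [-0.05  0.25  0.11  2.17 -0.91  0.32  2.82] F [-4.4  0.9  6.9] M [0.09 0.74 0.26] gap 0.15 grip 58.435174226760864 t 5.35
```

Call:
{"fn": "servo_tool", "kwargs": {
  "rows": [0,0,-0.02,0,0,0.6,255,0,0,-0.01,0,0,0.6,255,0,0,0,0,0,0.6,255,0,0,0,0,0,0.6,255,0,0,0,0,0,0.6,255]
}}

```text
time: 5.85
tool_pos: [0.5839, 0.0065, 0.1616]
tool_rot: [-0.171, 2.595, 0.226]
ft_force: [1.6, 0.2, 0.2]
finger_gap: 0.147
grip_force: 58.8
```

```bash
python3 -c "
from g import *
delta(S+F[:,2]*.026,grasp_R())
s=manip.sense();print('axis moment',s['torque']@F[:,2],'axis F',s['ft_force']@F)"
```

```text
shift units [ 0.05 -0.02  0.1 ] turn units [-0.01  0.   -3.04] | pos [0.5839 0.0065 0.1616] j [-0.09  0.25  0.16  2.17 -0.93  0.33  2.6 ] F [1.6 0.2 0.2] M [-0.28  0.18 -0.1 ] gap 0.147 grip 58.77439498901367 t 5.85
axis moment 0.020642236737287177 axis F [ 1.40350828 -0.39359499 -0.62139012]
```

Call:
{"fn": "servo_tool", "kwargs": {
  "rows": [0,0,0,0,0,0.8,255,0,0,0,0,0,0.8,255,0,0,0,0,0,0.8,255,0,0,0,0,0,0.8,255,0,0,0,0,0,0.8,255,0,0,0,0,0,0.8,255,0,0,0,0,0,0.8,255,0,0,0,0,0,0.8,255,0,0,0,0,0,0.8,255,0,0,0,0,0,0.8,255]
}}

```text
time: 6.85
tool_pos: [0.5842, 0.0044, 0.1617]
tool_rot: [0.671, 2.567, 0.444]
ft_force: [2.3, -11.9, -2.7]
finger_gap: 0.149
grip_force: 58.9
```

```bash
cat > c.py <<'E'
from g import *
delta(S+F[:,2]*.026,grasp_R())
s=manip.sense();print('axis moment',s['torque']@F[:,2],'axis F',s['ft_force']@F)
E
python3 c.py
```

```text
shift units [0.07 0.01 0.11] turn units [ -0.05   0.02 -11.07] | pos [0.5842 0.0044 0.1617] j [-0.21  0.26  0.29  2.18 -1.    0.35  2.01] F [  2.3 -11.9  -2.7] M [-2.67  0.24 -1.33] gap 0.149 grip 58.92452359199524 t 6.85
axis moment 0.14395363304956899 axis F [ -3.31985416 -11.87399316  -1.1561466 ]
```

Call:
{"fn": "servo_tool", "kwargs": {
  "rows": [-0.05,-0.04,0,0,0,0.3,255,0,0,0,0,0,0.7,255,0,0,0,0,0,0.7,255,0,0,0,0,0,0.7,255,0,0,0,0,0,0.7,255]
}}

```text
time: 7.35
tool_pos: [0.5844, 0.0031, 0.1613]
tool_rot: [0.994, 2.494, 0.524]
ft_force: [-0.2, -9.4, -3.3]
finger_gap: 0.148
grip_force: 59.0
```

```bash
python3 c.py
```

```text
shift units [0.11 0.03 0.1 ] turn units [-4.000e-02  1.000e-02 -1.416e+01] | pos [0.5844 0.0031 0.1613] j [-0.24  0.26  0.34  2.18 -1.03  0.36  1.79] F [-0.2 -9.4 -3.3] M [-2.41  0.97 -1.04] gap 0.148 grip 59.014429450035095 t 7.35
axis moment 0.11714924224728807 axis F [-4.85893144 -8.65618854 -0.88672055]
```

Call:
{"fn": "servo_tool", "kwargs": {
  "rows": [-0.05,-0.06,0,0,0,0.6,255,0,0,0,0,0,0.6,255,0,0,0,0,0,0.6,255,0,0,0,0,0,0.6,255,0,0,0,0,0,0,255]
}}

```text
time: 7.85
tool_pos: [0.584, 0.002, 0.1606]
tool_rot: [1.238, 2.415, 0.582]
ft_force: [-2.9, -4.3, -2.8]
finger_gap: 0.147
grip_force: 59.2
```

```bash
python3 c.py
```

```text
shift units [0.13 0.05 0.09] turn units [-2.000e-02 -1.000e-02 -1.653e+01] | pos [0.584  0.002  0.1606] j [-0.27  0.26  0.37  2.18 -1.05  0.38  1.62] F [-2.9 -4.3 -2.8] M [-1.35  1.4  -0.35] gap 0.147 grip 59.15940463542938 t 7.85
axis moment 0.0986280827834255 axis F [-5.09212596 -2.89585209 -0.13171768]
```

Call:
{"fn": "servo_tool", "kwargs": {
  "rows": [-0.01,-0.05,0,0,0,0.6,255,0,0,0,0,0,0.6,255,0,0,0,0,0,0.6,255,0,0,0,0,0,0.6,255,0,0,0,0,0,0,255]
}}

```text
time: 8.35
tool_pos: [0.5834, 0.0012, 0.1601]
tool_rot: [1.478, 2.312, 0.636]
ft_force: [-1.6, -5.1, -2.5]
finger_gap: 0.154
grip_force: 59.2
```

```bash
python3 c.py
```

```text
shift units [0.15 0.05 0.1 ] turn units [-1.000e-02 -0.000e+00 -1.891e+01] | pos [0.5834 0.0012 0.1601] j [-0.29  0.27  0.41  2.18 -1.07  0.38  1.45] F [-1.6 -5.1 -2.5] M [-1.08  1.09 -0.38] gap 0.154 grip 59.180753231048584 t 8.35
axis moment -0.0026336200008897797 axis F [-4.15464099 -4.1788717  -0.34374033]
```

Call:
{"fn": "servo_tool", "kwargs": {
  "rows": [-0.03,-0.05,0,0,0,0.6,255,0,0,0,0,0,0.6,255,0,0,0,0,0,0.6,255,0,0,0,0,0,0,255]
}}

```text
time: 8.75
tool_pos: [0.5827, 0.0005, 0.1595]
tool_rot: [1.654, 2.221, 0.675]
ft_force: [-0.0, 0.7, -1.7]
finger_gap: 0.146
grip_force: 59.1
```

```bash
python3 c.py; python3 - <<'E'
from g import *
s=manip.snapshot("scene"); cv2.imwrite("pics/c4.png",cv2.resize(s["img"][140:240,340:450],None,fx=5,fy=5,interpolation=2))
E
```

```text
shift units [0.17 0.07 0.09] turn units [ 0.00e+00 -1.00e-02 -2.07e+01] | pos [5.827e-01 5.000e-04 1.595e-01] j [-0.31  0.27  0.43  2.18 -1.09  0.39  1.33] F [-0.   0.7 -1.7] M [-0.37  0.7  -0.08] gap 0.146 grip 59.099353551864624 t 8.75
axis moment -0.0174714092268308 axis F [-0.69686497  0.62032701 -1.55731216]
```

View pics/c4.png

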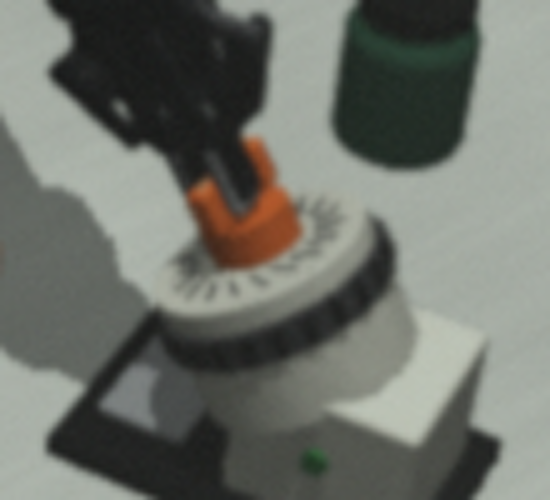

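The wing has turned about 95° with the fingers (bar now across the view at (235,190)). Trying a gentle lift.

Call:
{"fn": "servo_tool", "kwargs": {
  "rows": [0,0,-0.1,0,0,0,255,0,0,-0.1,0,0,0,255,0,0,-0.1,0,0,0,255,0,0,0,0,0,0,255]
}}

```text
time: 9.2
tool_pos: [0.5783, -0.0017, 0.1676]
tool_rot: [1.655, 2.219, 0.675]
ft_force: [0.9, -0.5, -1.8]
finger_gap: 0.151
grip_force: 59.1
```

```bash
python3 c.py
```

```text
shift units [0.19 0.06 0.41] turn units [ 0.000e+00  1.000e-02 -2.071e+01] | pos [ 0.5783 -0.0017  0.1676] j [-0.32  0.25  0.45  2.19 -1.05  0.4   1.29] F [ 0.9 -0.5 -1.8] M [-0.27  0.7  -0.03] gap 0.151 grip 59.09926950931549 t 9.2
axis moment -0.026422289593840746 axis F [-0.39844762 -0.80681812 -1.9062591 ]
```

No resistance, so it is free. Lifting on along the axis.

Call:
{"fn": "servo_tool", "kwargs": {
  "rows": [0,0,-0.15,0,0,0,255,0,0,-0.2,0,0,0,255,0,0,-0.3,0,0,0,255,0,0,-0.4,0,0,0,255,0,0,-0.4,0,0,0,255,0,0,-0.4,0,0,0,255,0,0,-0.4,0,0,0,255,0,0,0,0,0,0,255]
}}

```text
time: 10.0
tool_pos: [0.545, -0.0151, 0.2258]
tool_rot: [1.656, 2.218, 0.677]
ft_force: [-0.1, 0.1, -1.3]
finger_gap: 0.148
grip_force: 59.1
```

```bash
python3 - <<'E'
from g import *
s=manip.snapshot("scene"); W=pts(s); m=nutpts(s,W,.1)&(abs(W[...,0]-.55)<.1)&(abs(W[...,1])<.1)
h=(W[m]-S)@F[:,2]; print("nut h over face",np.percentile(h,[3,97]),m.sum())
T=np.array([.4675,-.2607,0])
C=R.from_rotvec(s0:=manip.sense()["tool_rot"]).as_matrix()
# vertical tool: minimal rotation bringing tool z to -Z
z=C[:,2]; v=np.cross(z,[0,0,-1]); v/=np.linalg.norm(v); a=np.arccos(-z[2]); Rt=R.from_rotvec(v*a).as_matrix()@C
delta(T+[0,0,.12],C); delta(T+[0,0,.12],Rt)
cv2.imwrite("pics/c5.png",cv2.resize(s["img"][110:270,230:450],None,fx=3.5,fy=3.5,interpolation=2))
E
```

```text
nut h over face [0.08375384 0.1282017 ] 269
shift units [-7.21 -5.85  0.09] turn units [0. 0. 0.] | pos [ 0.5452 -0.0147  0.2251] j [-0.43  0.08  0.56  2.21 -0.72  0.47  1.  ] F [-0.6 -0.5 -1.8] M [-0.25  0.65  0.02] gap 0.153 grip 59.093905091285706 t 10.05
shift units [-7.21 -5.85  0.09] turn units [ 6.97 -0.6  -0.  ] | pos [ 0.5452 -0.0147  0.2251] j [-0.43  0.08  0.56  2.21 -0.72  0.47  1.  ] F [-0.6 -0.5 -1.8] M [-0.25  0.65  0.02] gap 0.153 grip 59.093905091285706 t 10.05
```

View pics/c5.png

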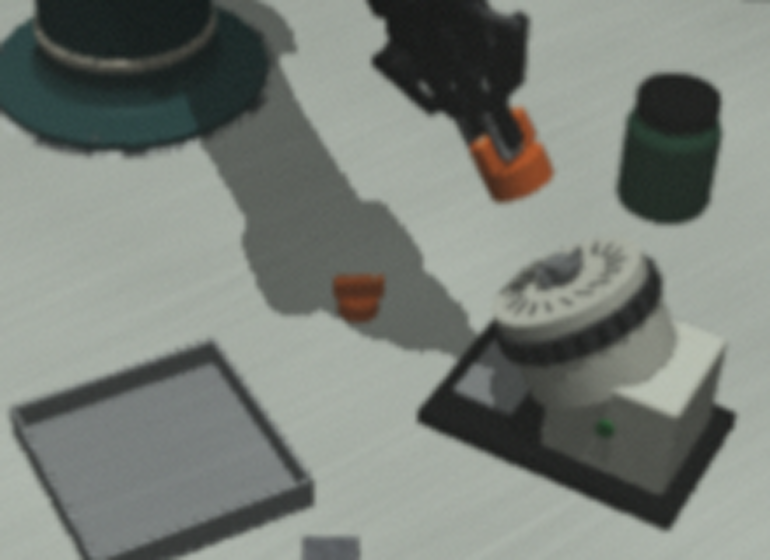

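The nut is off and held ((510,160) in the crop), and the spindle is bare. Now I bring the tool vertical, then go to the tray.

Call:
{"fn": "servo_tool", "kwargs": {
  "rows": [0,0,0,0.7,-0.06,0,255,0,0,0,0.7,-0.06,0,255,0,0,0,0.7,-0.06,0,255,0,0,0,0.7,-0.06,0,255,0,0,0,0.7,-0.06,0,255,0,0,0,0.7,-0.06,0,255,0,0,0,0.7,-0.06,0,255,0,0,0,0.7,-0.06,0,255,0,0,0,0.7,-0.06,0,255,0,0,0,0.67,-0.06,0,255]
}}

```text
time: 11.05
tool_pos: [0.5452, -0.0142, 0.2237]
tool_rot: [-1.876, -2.516, 0.005]
ft_force: [0.1, -0.7, -1.2]
finger_gap: 0.149
grip_force: 59.1
```

```bash
cat > d.py <<'E'
from g import *
T=np.array([.4675,-.2607,0])
C=R.from_rotvec(manip.sense()["tool_rot"]).as_matrix()
z=C[:,2]; v=np.cross(z,[0,0,-1]); v/=np.linalg.norm(v); a=np.arccos(-z[2]); Rt=R.from_rotvec(v*a).as_matrix()@C
delta(T+[0,0,.12],Rt)
E
python3 d.py
```

```text
shift units [-7.14 -4.81  3.47] turn units [-0.05 -0.01  0.  ] | pos [ 0.5452 -0.0142  0.2237] j [-0.56  0.33  0.64  1.84 -0.23  1.05  0.47] F [ 0.1 -0.7 -1.2] M [-0.    0.02 -0.01] gap 0.149 grip 59.09966289997101 t 11.05
```

Call:
{"fn": "servo_tool", "kwargs": {
  "rows": [-0.7,-0.48,0,0,0,0,255,-0.7,-0.48,0,0,0,0,255,-0.7,-0.48,0,0,0,0,255,-0.7,-0.48,0,0,0,0,255,-0.7,-0.48,0.3,0,0,0,255,-0.7,-0.48,0.5,0,0,0,255,-0.7,-0.48,0.5,0,0,0,255,-0.7,-0.48,0.5,0,0,0,255,-0.7,-0.48,0.5,0,0,0,255,-0.7,-0.48,0.5,0,0,0,255]
}}

```text
time: 12.05
tool_pos: [0.4665, -0.2577, 0.1392]
tool_rot: [-1.877, -2.517, 0.001]
ft_force: [0.8, 0.3, -0.9]
finger_gap: 0.149
grip_force: 59.1
```

```bash
python3 d.py; python3 - <<'E'
from g import *
p=manip.sense()["tool_pos"]
for n in("scene","top"):
    s=manip.snapshot(n); W=pts(s); m=nutpts(s,W,.05)&(np.linalg.norm(W[...,:2]-p[:2],axis=-1)<.07)
    q=W[m]; print(n,m.sum(),np.percentile(q,[2,50,98],axis=0).round(4).tolist() if len(q) else 0)
E
```

```text
shift units [-0.11  0.    0.64] turn units [-0.02 -0.01 -0.  ] | pos [ 0.4665 -0.2577  0.1392] j [-0.09  0.44  0.67  1.94 -0.35  0.88  1.05] F [ 0.8  0.3 -0.9] M [ 0.02 -0.06  0.07] gap 0.149 grip 59.124693274497986 t 12.05
scene 192 [[0.4665, -0.2773, 0.1176], [0.4799, -0.259, 0.1336], [0.4894, -0.2302, 0.16]]
top 0 0
```

Call:
{"fn": "servo_tool", "kwargs": {
  "rows": [-0.1,0,0.5,0,0,0,255,0,0,0.6,0,0,0,255,0,0,0.6,0,0,0,255,0,0,0.6,0,0,0,255,0,0,0.5,0,0,0,255,0,0,0.4,0,0,0,255,0,0,0.15,0,0,0,255,0,0,0.05,0,0,0,255,0,0,0,0,0,0,255]
}}

```text
time: 13.05
tool_pos: [0.4677, -0.2601, 0.0388]
tool_rot: [-1.878, -2.518, 0.001]
ft_force: [0.1, -0.0, -0.7]
finger_gap: 0.146
grip_force: 59.1
```

Call:
{"fn": "servo_tool", "kwargs": {
  "rows": [0,0,0.04,0,0,0,255,0,0,0.04,0,0,0,255,0,0,0,0,0,0,255]
}}

```text
time: 13.35
tool_pos: [0.4676, -0.26, 0.0362]
tool_rot: [-1.878, -2.518, 0.001]
ft_force: [-0.1, -0.6, -1.2]
finger_gap: 0.144
grip_force: 59.1
```

Call:
{"fn": "servo_tool", "kwargs": {
  "rows": [0,0,0.04,0,0,0,255,0,0,0.04,0,0,0,255,0,0,0,0,0,0,255]
}}

```text
time: 13.65
tool_pos: [0.4673, -0.2599, 0.0336]
tool_rot: [-1.878, -2.517, 0.002]
ft_force: [-0.1, -0.2, -1.9]
finger_gap: 0.149
grip_force: 59.1
```

Call:
{"fn": "servo_tool", "kwargs": {
  "rows": [0,0,0.04,0,0,0,255,0,0,0.04,0,0,0,255,0,0,0,0,0,0,255]
}}

```text
time: 13.95
tool_pos: [0.4674, -0.2601, 0.0316]
tool_rot: [-1.878, -2.517, 0.001]
ft_force: [-2.6, 1.6, 9.3]
finger_gap: 0.146
grip_force: 60.6
```

Contact with the floor; opening gradually.

Call:
{"fn": "servo_tool", "kwargs": {
  "rows": [0,0,0,0,0,0,210,0,0,0,0,0,0,200,0,0,0,0,0,0,180,0,0,0,0,0,0,120,0,0,0,0,0,0,60,0,0,0,0,0,0,0,0,0,0,0,0,0,0,0,0,0,0,0,0,0]
}}

```text
time: 14.75
tool_pos: [0.4674, -0.26, 0.0313]
tool_rot: [-1.878, -2.517, 0.002]
ft_force: [-0.0, -0.8, -0.0]
finger_gap: 0.999
grip_force: 0.0
```

Call:
{"fn": "servo_tool", "kwargs": {
  "rows": [0,0,-0.2,0,0,0,0,0,0,-0.5,0,0,0,0,0,0,-0.7,0,0,0,0,0,0,-0.8,0,0,0,0,0,0,-0.8,0,0,0,0,0,0,-0.8,0,0,0,0,0,0,0,0,0,0,0,0,0,0,0,0,0,0]
}}

```text
time: 15.55
tool_pos: [0.4678, -0.2599, 0.1463]
tool_rot: [1.878, 2.518, -0.0]
ft_force: [0.7, -0.0, -0.4]
finger_gap: 0.995
grip_force: 0.0
```

```bash
python3 - <<'E'
from g import *
s=manip.snapshot("scene"); W=pts(s); m=nutpts(s,W,.005)&(np.linalg.norm(W[...,:2]-[.4675,-.2607],axis=-1)<.09)&(W[...,2]<.08)
print(np.percentile(W[m],[2,50,98],axis=0).round(3).tolist())
cv2.imwrite("pics/c6.png",cv2.resize(s["img"][160:320,200:450],None,fx=3,fy=3,interpolation=2))
E
```

```text
[[0.46, -0.281, 0.012], [0.475, -0.256, 0.032], [0.49, -0.231, 0.054]]
```

View pics/c6.png

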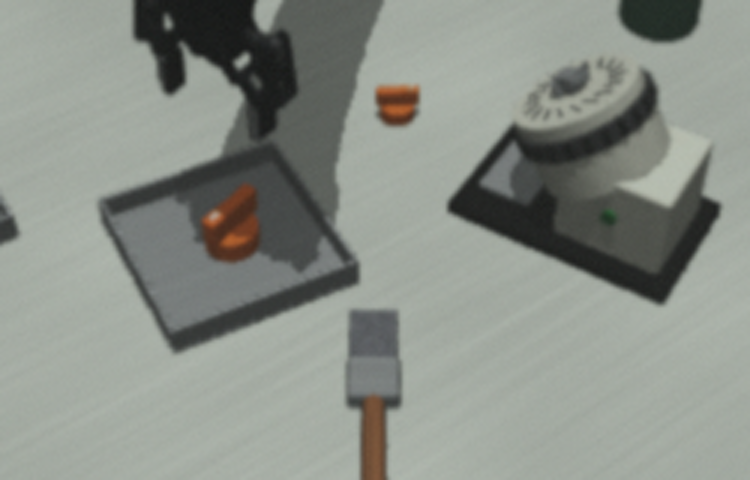

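The nut stands upright in the middle of the left tray (crop (232,225)), and the gripper is clear of it.

```bash
python3 -c "
from bench import manip
print(manip.close_job())"
```

```text
the job is handed in; nothing more can be done
None
```

The nut is unscrewed and standing upright, wing on top, near the centre of the left steel tray; I handed the job in at about 15.6 s, no verdict came back, and nothing touched the canister, shaker or brush.

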